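# Fit an interface card into the instrument's card cage

### The job

Take the tall interface card, the one with the pull bar on top, from the service stand and slide it upright into the only empty slot of the instrument's card cage, fully home on the slot's floor, then let go of it. Guide it all the way down without letting it drop, and leave the low cards standing where they are.

Things in the scene. Friction and masses are not known exactly. Their poses are not given: they have to be found in the camera images.
- card_bar (a point): Centre of the pull bar of the card to fit: a green board 120 long (x), 4 thick (y), 97 tall (z up), with a black bar 70 long (x), 12 thick (y), 30 tall along the middle of its top edge; 125 tall in all, about 120 g. This point is 110 above the card's bottom edge, 15 below the bar's top. Either way round will do. It starts standing loosely in one of the stand's two grooves.
- empty_slot (a point): Centre of the floor of the cage's one empty slot, marked by a black connector strip (64 by 10 by 5; the card's edge sinks through it to the floor, without resistance). x runs along the slot, y across to the neighbouring slots, z up. The floor is 8 above the work surface. With the card home, card_bar is 110 straight above this point.
- cage: Open-topped aluminium card cage, fixed, about 134 (x) by 125 (y), end plates 75 high with lips flaring outward to 87. Origin: centre of its underside. Five slots run along its x axis at y = -44, -22, 0, 22, 44. Sides are open above 22. Four slots hold low cards, whose tops stand 74 above the work surface; one of the three inner slots is empty.
- cage_mid (a point): Centre of the cage's floor, 8 above the work surface, axes as the cage. Each slot is a pair of upright guide channels, 7 wide, in the two end plates, which are 124 apart inside: a card has 3 of play across and 4 lengthwise. The ribs between channels reach 10 in from the end plates and have pointed tops, a lead-in up to 83 above the work surface.
- stand: Grey plastic service stand, fixed, 134 (x) by 110 (y), end plates 45 high. Origin: centre of its underside. Two grooves 6 wide run along its x axis at y = -32 and 32, their floor 8 above the work surface, open at the top; one holds the card with the pull bar, the other a low card.
- low_card0: Low card, standing loosely in a slot of the card cage: a green board 120 long (x), 4 thick (y), 66 tall, with no pull bar. Origin: centre of its bottom edge. To be left where it is.
- low_card1: Low card, standing loosely in a slot of the card cage: a green board 120 long (x), 4 thick (y), 66 tall, with no pull bar. Origin: centre of its bottom edge. To be left where it is.
- low_card2: Low card, standing loosely in a slot of the card cage: a green board 120 long (x), 4 thick (y), 66 tall, with no pull bar. Origin: centre of its bottom edge. To be left where it is.
- low_card3: Low card, standing loosely in a slot of the card cage: a green board 120 long (x), 4 thick (y), 66 tall, with no pull bar. Origin: centre of its bottom edge. To be left where it is.
- low_card4: Low card, standing loosely in the other groove of the service stand, not to be used: a green board 120 long (x), 4 thick (y), 66 tall, with no pull bar. Origin: centre of its bottom edge. To be left where it is.
Mind the look-alikes: they are no part of the job. Leave any pink or yellow look-alike of the part that bears card_bar alone.

How it is judged:
At the end, for the whole second after the job is handed in: The card stands in the empty slot with its bottom edge within 3.5 mm of the slot's floor and its pull bar within 6 mm of the slot's centre both ways, upright and in line with the slot within 0.08 rad, released and at rest; no low card is more than 12 mm from where it began (z of card_bar in the frame of empty_slot between 0.106 and 0.1135 m and y of card_bar in the frame of empty_slot between -0.006 and 0.006 m and x of card_bar in the frame of empty_slot between -0.006 and 0.006 m and angle between card_bar's own z axis and vertical below 0.08 rad and angle between the x axis of card_bar and the x axis of empty_slot, either way round below 0.08 rad and linear speed of card below 0.02 m/s and contact force between card and the fingers below 0.1 N and distance of each of low_card0, low_card1, low_card2, low_card3, low_card4 from where it was at the start of the episode below 0.012 m); the robot touches nothing.
It fails at once if the card is dropped: it falls free of the fingers faster than 0.45 m/s (a fall of about 10 mm) (linear speed of card above 0.45 m/s and contact force between card and the fingers below 0.1 N).
It fails at once if a low card is moved by more than 20 mm (distance of any of low_card0, low_card1, low_card2, low_card3, low_card4 from where it was at the start of the episode above 0.02 m).
It also fails if it takes over 38 s, if anything falls off the work surface, if the arm or the gripper's body presses on something with over 40 N, if the wrist force passes 120 N, or if a joint passes its speed limit or range.

### The arm

A 6-joint arm with a two-finger parallel gripper is mounted at the origin on the work surface. World frame = base frame: x ahead of the robot, y to its left, z up, the work surface at z = 0. Lengths are in m, angles in rad, forces in N, time in s.
With the tool pointing down it reaches from about 0.35 to 0.85 m from the base axis. Payload 8.1 kg.
Tool frame: the origin (TCP) lies on the centre line of the jaws, within the pads' length; the fingertips stand 17 mm ahead of it and the grasp point (between the pads) lies 2 mm behind it; x points along the fingers, z is the direction in which the jaws open and shut, and the axes are right-handed (so a half turn about x gives the same grasp; the last joint's range is limited). The gripper opens to 93 mm and grips with 3 to 60 N. Pads are 15 mm wide; open, the fingers measure 128 mm over their backs; the gripper's body (75 mm by 188 mm) begins 65 mm behind the grasp point.
Start: joints at [1.14, 0.13, 1.488, -0, 1.523, -0.085], TCP at [0.203, 0.564, 0.236] pointing down, gripper open.
Joint ranges: [-2.96, 2.96], [-0.89, 2.26], [0.02, 2.5], [-1.34, 4.48], [0, 2.73], [-2.66, 2.66]. Speed limits (rad/s): [2.39, 2.39, 2.79, 3.14, 3.14, 3.14].

### API

Orientations are given as a rotation vector (axis times angle).
In Python, from plant import telemetry, optics, workorder gives the robot as it stands.
- The arm moves only by the shell command python3 -m inch 'ROWS' [FORCE]. ROWS is JSON, a list that holds one entry, the list of rows, each a list of 7 numbers: the shift along the tool's x, y, z in m, then the turn, a rotation vector about the tool's x, y, z in rad, then the opening, from 0 (shut) to 1 (fully open). In form: [[[tx, ty, tz, ax, ay, az, grip], ...]]. A call has 1 to 20 rows; each row shifts and turns the pose as measured when the row begins, along the tool's axes as they then stand; what a row does not reach is not made up. A row lasts 1/10 s, in which the tool goes at most 50 mm and 8.59 degrees, less where a joint would pass 70% of its speed; a pose out of reach is approached as far as the arm can. A call is refused whole if a number of a shift passes 0.05 or a number of a turn 0.15, either way. A call with a gripper value outside its range is refused whole. The fingers move at their own pace and stop on an object; FORCE is the grip in N (left out, the last holds). Time passes only in rows, so rows that do not move let the fingers close. It gives the time, the measured TCP pose, the force and the opening at its end, in the units of the state.
- telemetry.read_state(): the state, without advancing time (a new reading comes with each control period).
- optics.read_camera(name): name is "scene" or "top" or "wrist"; returns a dict with "frame" (480x640x3 uint8, blue, green, red), "fx", "fy", "cx", "cy" (pixels), "D" ([k1, k2, p1, p2, k3] as OpenCV has them; the pictures are not rectified), "rvec" (rotation vector, rad) and "tvec" (3), from world to camera coordinates, as OpenCV has them. Camera axes: x right, y down, z forward; pixel columns grow to the right and rows downward; lengths in m; the calibration is good to about 2 mm. A picture is of the moment at which its call begins. There is no depth.
- workorder.close_job(): hands the job in, once; it reports no verdict.
The state is a dict: "t": time; "q": joint angles; "dq": joint speeds; "joint_torque": joint torques, N m; "tool_pos": TCP position; "orientation": TCP orientation; "force": force on the tool from outside, world axes, zero at the start; "wrist_torque": the same for the moment, N m; "opening": finger opening in m.
Only numpy, scipy, OpenCV 4.12 (cv2) and the standard library are available. Lean on these libraries where they do the work, as an engineer would, in place of code of your own. Each camera call takes 0.05 s, during which the arm holds its last target. There are 200 camera calls.

## Working session

There is one attempt and no reset: what is moved stays moved. The work goes in short steps, Python scripts to look and compute and a shell command to move; the robot and the scene stay as the last step left them, time stands still between calls to the robot, and variables do not carry over. Pictures are saved under pics/ and viewed, on a budget of 10 in all, crops included, one or two more only if the job needs it, and the job is handed in when it is done.

```bash
ls; mkdir -p pics; cat > h.py <<'E'
import numpy as np, cv2
from scipy.spatial.transform import Rotation as R
from plant import telemetry, optics, workorder
def cam(n):
    c=optics.read_camera(n); c['K']=np.array([[c['fx'],0,c['cx']],[0,c['fy'],c['cy']],[0,0,1.]]); c['D']=np.array(c['D'],float)
    c['R']=R.from_rotvec(c['rvec']).as_matrix(); c['t']=np.array(c['tvec'],float); return c
def back(c,uv,z):
    uv=np.array(uv,float).reshape(-1,1,2); p=cv2.undistortPoints(uv,c['K'],c['D']).reshape(-1,2)
    d=np.c_[p,np.ones(len(p))]@c['R']; o=-c['R'].T@c['t']; z=np.broadcast_to(z,len(p))
    return o+d*((z-o[2])/d[:,2])[:,None]
def proj(c,P): return cv2.projectPoints(np.array(P,float).reshape(-1,3),np.array(c['rvec'],float),c['t'],c['K'],c['D'])[0].reshape(-1,2)
E
python3 - <<'E'
from h import *
for n in ['top','scene']:
    c=cam(n); cv2.imwrite(f'pics/{n}0.png',c['frame']); np.save(f'pics/{n}0.npy',{k:v for k,v in c.items()},allow_pickle=True)
    print(n,c['fx'],-c['R'].T@c['t'])
s=telemetry.read_state();print(s['t'],s['tool_pos'],R.from_rotvec(s['orientation']).as_matrix())
E
```

```text
pics
top 578.5534628126849 [0.24927414 0.10346881 1.3763587 ]
scene 460.09974475017276 [ 0.91658261 -0.28170738  0.91064296]
0.1 [0.20317403 0.56404556 0.23470006] [[-6.50032252e-04 -9.40786334e-01  3.38999485e-01]
 [-1.49867106e-03  3.39000092e-01  9.40785146e-01]
 [-9.99998666e-01  1.03491971e-04 -1.63029024e-03]]
```

View pics/top0.png

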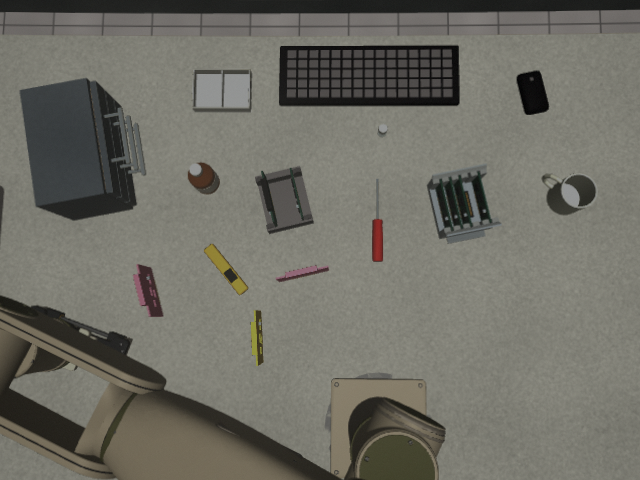

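View pics/scene0.png

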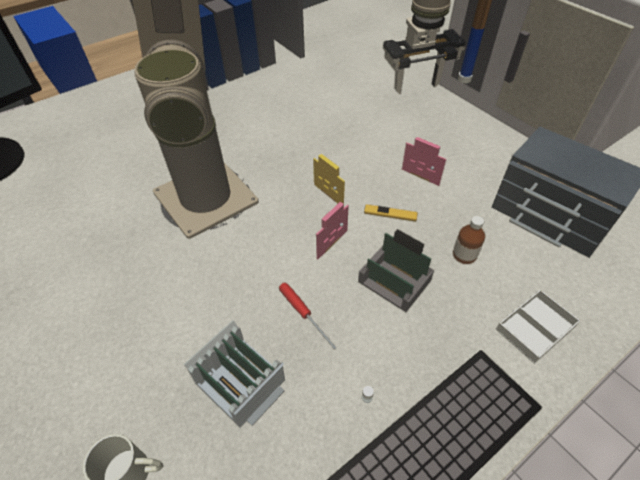

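The top picture shows the stand at about (285,199), with the black-barred card in its left groove, and the cage at about (463,203). The other tall cards are pink and yellow look-alikes. I'll zoom on both.

```bash
python3 - <<'E'
from h import *
a=cv2.imread('pics/top0.png'); b=cv2.imread('pics/scene0.png')
z=lambda im,x,y,w,h:cv2.resize(im[y:y+h,x:x+w],(400,300),interpolation=cv2.INTER_CUBIC)
t=np.vstack([np.hstack([z(a,235,155,100,75+5-5),z(a,415,157,100,75)]) if 0 else np.hstack([z(a,235,160,100,75),z(a,415,162,100,75)]),
np.hstack([z(b,340,222,120,90),z(b,180,322,120,90)])])
t=cv2.convertScaleAbs(t,alpha=1.5,beta=10)
cv2.imwrite('pics/z0.png',t)
E
```

```text
(no output)
```

View pics/z0.png

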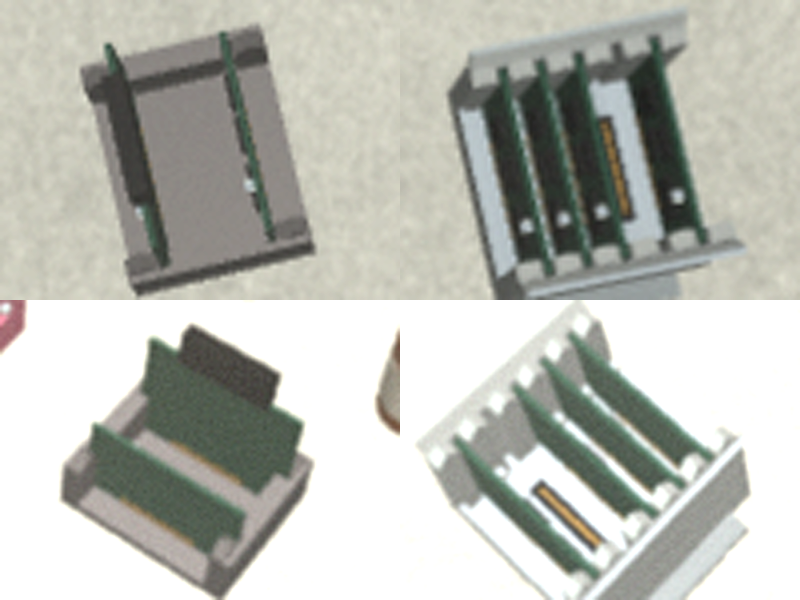

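Zooms: the empty slot is the 4th from the left in the top view, with the connector at zoom (617,168). The target card is in the stand's left groove. I'll fit planar poses from both views.

```bash
cat > fit.py <<'E'
from h import *
from scipy.optimize import least_squares
T=np.load('pics/top0.npy',allow_pickle=True).item(); S=np.load('pics/scene0.npy',allow_pickle=True).item()
ts=lambda u,v:(235+u/4,160+v/4); tc=lambda u,v:(415+(u-400)/4,162+v/4)
ss=lambda u,v:(340+u*.3,222+(v-300)*.3); sc=lambda u,v:(180+(u-400)*.3,322+(v-300)*.3)
def fit(obs,x0):
    def P(p,m):
        c,s=np.cos(p[2]),np.sin(p[2]); m=np.array(m); return [p[0]+c*m[0]-s*m[1],p[1]+s*m[0]+c*m[1],m[2]]
    f=lambda p:np.concatenate([(proj(c,P(p,m))[0]-uv) for c,uv,m in obs])
    r=least_squares(f,x0,loss='soft_l1',x_scale=[.01,.01,.1]); e=f(r.x).reshape(-1,2); return r.x,e
if __name__=='__main__':
    o=[]
    for y,a,b in [(.044,(502,68),(550,275)),(.022,(540,60),(590,265)),(0,(577,52),(628,258)),(-.044,(655,38),(706,240))]:
        o+=[(T,tc(*a),(.06,y,.074)),(T,tc(*b),(-.06,y,.074))]
    o+=[(T,tc(617,168),(0,-.022,.013))]
    for y,a,b in [(-.044,(455,440),(595,573)),(0,(518,388),(655,515)),(.022,(547,362),(685,488)),(.044,(572,338),(712,460))]:
        o+=[(S,sc(*a),(-.06,y,.074)),(S,sc(*b),(.06,y,.074))]
    x,e=fit(o,[.5,-.05,.1]); print('cage',x,'\n',e.round(1).tolist()); 
    print('slot',x[:2]+.022*np.array([np.sin(x[2]),-np.cos(x[2])]))
    o=[(T,ts(107,45),(.06,.032,.105)),(T,ts(163,263),(-.06,.032,.105)),(T,ts(223,35),(.06,-.032,.074)),(T,ts(270,238),(-.06,-.032,.074)),
     (S,ss(150,340),(-.06,.032,.105)),(S,ss(303,424),(.06,.032,.105)),(S,ss(95,427),(-.06,-.032,.074)),(S,ss(243,517),(.06,-.032,.074))]
    x,e=fit(o,[.5,.25,.1]); print('stand',x,'\n',e.round(1).tolist())
    print('card',x[:2]+.032*np.array([-np.sin(x[2]),np.cos(x[2])]))
    # bar top
    print(back(T,[ts(118,85),ts(140,205)],.133), back(S,[ss(192,328),ss(278,374)],.133))
E
python3 fit.py
```

```text
cage [ 0.51399239 -0.1969504   0.20445622] 
 [[0.3, -0.7], [0.1, -1.6], [0.2, -0.6], [-0.3, -1.0], [0.4, -0.5], [-0.3, -1.2], [-0.1, -0.8], [-0.6, -0.5], [-0.3, -1.0], [0.0, -0.7], [0.2, 0.3], [-1.3, -1.1], [-0.2, -0.3], [-1.5, -1.1], [-0.7, -0.9], [-0.7, -1.4], [-0.6, -1.0]]
slot [ 0.51845916 -0.21849217]
stand [0.52343165 0.21865533 0.25170927] 
 [[0.4, -0.8], [-1.3, -4.4], [-0.0, -1.6], [0.6, -2.7], [-1.0, -1.4], [-0.5, -0.7], [-1.4, -1.6], [-0.0, -1.3]]
card [0.51546174 0.24964695]
[[0.54208048 0.25537999 0.133     ]
 [0.47515145 0.24201989 0.133     ]] [[0.48682194 0.24467457 0.133     ]
 [0.54924097 0.26160353 0.133     ]]
```

```bash
python3 -m inch '[[[0,-0.04,-0.019,0,0,0,1],[0,-0.04,-0.019,0,0,0,1],[0,-0.04,-0.019,0,0,0,1],[0,-0.04,-0.019,0,0,0,1],[0,-0.04,-0.019,0,0,0,1],[0,-0.04,-0.019,0,0,0,1],[0,-0.04,-0.019,0,0,0,1],[0,-0.04,-0.019,0,0,0,1],[0,-0.04,-0.019,0,0,0,1],[0,-0.04,-0.019,0,0,0,1],[0,0,0,-0.14,0,0,1],[0,0,0,-0.14,0,0,1],[0,0,0,-0.14,0,0,1],[0,0,0,-0.14,0,0,1],[0,0,0,0,0,0,1]]]' 20
cat > view.py <<'E'
import sys
from h import *
c=cam('wrist'); n=sys.argv[1]; cv2.imwrite(f'pics/{n}.png',c['frame']); np.save(f'pics/{n}.npy',c,allow_pickle=True)
s=telemetry.read_state(); M=R.from_rotvec(s['orientation']).as_matrix()
print(s['t'],np.round(s['tool_pos'],4),M.round(4).tolist(),np.round(s['force'],1),s['opening'])
print('jaw-yaw',np.arctan2(M[1,2],M[0,2])-np.pi/2,'camz',(-c['R'].T@c['t']).round(3))
E
python3 view.py w1
```

```text
t: 1.6
tool_pos: [0.5237, 0.2335, 0.2258]
orientation: [-1.38, 1.103, 1.387]
force: [-0.6, 0.1, 0.5]
opening: 0.0931
1.65 [0.5236 0.2335 0.2258] [[-0.0117, -0.9735, -0.2284], [-0.0084, -0.2283, 0.9735], [-0.9999, 0.0133, -0.0056]] [-0.2  0.6  0.1] 0.09291072501245003
jaw-yaw 0.23046056757347655 camz [0.459 0.219 0.375]
```

View pics/w1.png

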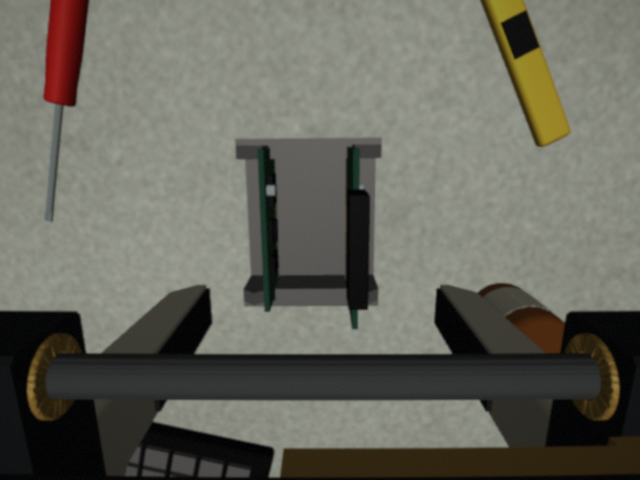

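Wrist view: bar top spans (348..369, 190..309), and the card's near and far ends are at (354,328) and (355,147). I'll compute the position from this.

```bash
python3 - <<'E'
from h import *
c=np.load('pics/w1.npy',allow_pickle=True).item()
f=c['frame'];g=f.astype(int)
for r in (200,220,250,280,300):
    print(r,g[r,335:385].max(axis=1).tolist())
print(c['frame'][180:200,358].max(axis=1),c['frame'][300:320,358].max(axis=1))
print(back(c,[(358.5,190),(357.5,309)],.133),back(c,[(354,328),(355,147)],.105))
E
```

```text
200 [95, 95, 95, 94, 94, 94, 94, 94, 93, 89, 74, 46, 19, 8, 12, 18, 21, 20, 21, 21, 19, 19, 21, 21, 20, 21, 18, 22, 18, 21, 20, 20, 20, 23, 46, 73, 89, 94, 97, 113, 133, 144, 148, 149, 149, 150, 147, 148, 145, 145]
220 [92, 94, 92, 92, 92, 92, 92, 92, 92, 89, 79, 53, 22, 6, 10, 17, 19, 19, 20, 18, 21, 16, 20, 20, 17, 19, 18, 18, 18, 17, 15, 19, 19, 24, 50, 74, 87, 91, 99, 117, 134, 142, 143, 140, 140, 142, 142, 140, 142, 141]
250 [89, 90, 89, 91, 91, 90, 90, 90, 90, 84, 67, 40, 15, 7, 10, 15, 21, 17, 19, 17, 18, 17, 18, 16, 17, 15, 17, 18, 16, 18, 18, 17, 21, 39, 68, 84, 88, 92, 106, 125, 140, 142, 144, 142, 143, 142, 140, 142, 143, 145]
280 [32, 31, 30, 30, 29, 30, 28, 32, 32, 29, 30, 18, 10, 7, 9, 12, 14, 15, 14, 15, 18, 16, 14, 16, 15, 13, 18, 16, 16, 13, 14, 14, 13, 19, 24, 29, 28, 30, 35, 59, 101, 134, 150, 154, 154, 152, 150, 150, 148, 147]
300 [87, 87, 87, 87, 86, 87, 86, 86, 85, 84, 81, 68, 42, 20, 11, 15, 15, 15, 16, 18, 13, 14, 12, 16, 16, 17, 15, 14, 13, 15, 14, 16, 29, 48, 59, 64, 64, 63, 64, 67, 71, 76, 93, 122, 138, 145, 144, 145, 146, 147]
[61 62 62 61 63 67 72 69 59 39 15  1  3  0  7 10 17 18 20 21] [ 16  15  14  14  15  13  14  15  23  59 100 120 126 125 124 124 124 124
 125 126]
[[0.48103858 0.24351653 0.133     ]
 [0.55028949 0.26096691 0.133     ]] [[0.57475359 0.26701132 0.105     ]
 [0.45858013 0.2376471  0.105     ]]
```

```bash
cat > go.py <<'E'
# x y z yaw -> shift & turn in present tool axes for tool pointing straight down, jaw axis at yaw+90deg
import sys
from h import *
x,y,z,w=map(float,sys.argv[1:5]); s=telemetry.read_state(); M=R.from_rotvec(s['orientation']).as_matrix()
zz=np.array([-np.sin(w),np.cos(w),0]); xx=np.array([0,0,-1.]); D=np.c_[xx,np.cross(zz,xx),zz]
print('t',s['t'],'pos',np.round(s['tool_pos'],4),'F',np.round(s['force'],1),'T',np.round(s['wrist_torque'],2),'open',s['opening'])
print('shift',(M.T@(np.array([x,y,z])-s['tool_pos'])).round(4),'turn',R.from_matrix(M.T@D).as_rotvec().round(4))
E
python3 go.py .516 .2523 .226 .247
```

```text
t 1.65 pos [0.5236 0.2335 0.2258] F [-0.2  0.6  0.1] T [ 0.06  0.05 -0.01] open 0.09291072501245003
shift [-0.0003  0.0031  0.02  ] turn [-0.0166 -0.0054 -0.0134]
```

```bash
python3 -m inch '[[[0,0.003,0.02,-0.017,-0.005,-0.013,1],[0,0,0,0,0,0,1],[0,0,0,0,0,0,1]]]'; python3 go.py .516 .2523 .118 .247
```

```text
t: 1.95
tool_pos: [0.5156, 0.2523, 0.225]
orientation: [-1.381, 1.09, 1.381]
force: [-0.5, -0.7, -0.3]
opening: 0.0929
t 1.95 pos [0.5156 0.2523 0.225 ] F [-0.5 -0.7 -0.3] T [ 0.06  0.02 -0.05] open 0.09291324348648683
shift [ 0.107  -0.0005 -0.    ] turn [-0.0115 -0.0009 -0.0014]
```

```bash
python3 -m inch '[[[0.025,0,0,-0.012,0,0,1],[0.025,0,0,0,0,0,1],[0.02,0,0,0,0,0,1],[0.02,0,0,0,0,0,1],[0.012,0,0,0,0,0,1],[0,0,0,0,0,0,1]]]'; python3 go.py .516 .2523 .118 .247
```

```text
t: 2.55
tool_pos: [0.5174, 0.2505, 0.121]
orientation: [-1.382, 1.09, 1.378]
force: [0.4, 0.2, -0.5]
opening: 0.0929
t 2.55 pos [0.5174 0.2505 0.121 ] F [ 0.4  0.2 -0.5] T [ 0.02 -0.07 -0.01] open 0.09289441389851673
shift [0.0029 0.001  0.0021] turn [-0.0127 -0.0022  0.0009]
```

```bash
python3 -m inch '[[[0.002,0.001,0.002,-0.013,-0.002,0,1],[0,0,0,0,0,0,1]]]'; python3 go.py .516 .2523 .118 .247; python3 view.py w2
```

```text
t: 2.75
tool_pos: [0.5166, 0.2522, 0.12]
orientation: [-1.389, 1.081, 1.387]
force: [0.3, -0.2, -0.7]
opening: 0.0928
t 2.75 pos [0.5166 0.2522 0.12  ] F [ 0.3 -0.2 -0.7] T [ 0.07  0.01 -0.06] open 0.09277986617102578
shift [0.002  0.0006 0.0002] turn [-0.0001 -0.      0.0018]
2.8 [0.517  0.2523 0.1206] [[0.0029, -0.9698, -0.2441], [0.0007, -0.2441, 0.9698], [-1.0, -0.003, -0.0]] [0.5 0.8 0.3] 0.09325737979618455
jaw-yaw 0.24654274461237935 camz [0.45  0.236 0.268]
```

View pics/w2.png

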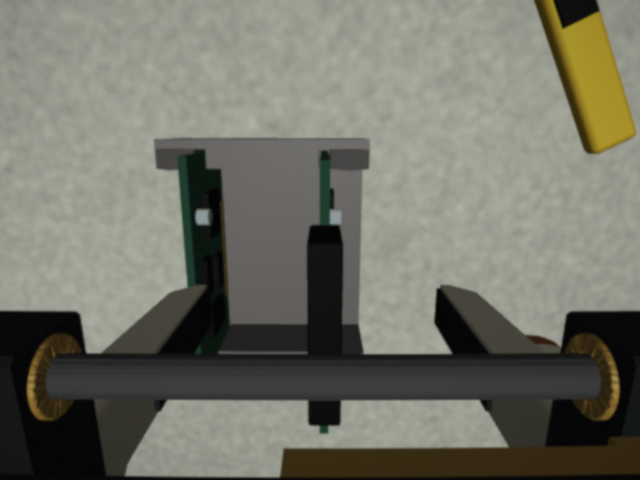

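The bar is centred between the fingers (bar at column 324, finger midpoint about 322). Closing.

```bash
python3 -m inch '[[[0.001,0,0,0,0,0,0.3],[0,0,0,0,0,0,0.2],[0,0,0,0,0,0,0.1],[0,0,0,0,0,0,0],[0,0,0,0,0,0,0],[0,0,0,0,0,0,0],[0,0,0,0,0,0,0],[0,0,0,0,0,0,0],[0,0,0,0,0,0,0],[0,0,0,0,0,0,0]]]' 30; python3 go.py .516 .2523 .118 .247
```

```text
t: 3.8
tool_pos: [0.5188, 0.253, 0.1226]
orientation: [-1.391, 1.076, 1.383]
force: [-1.0, 0.4, -0.3]
opening: 0.0175
t 3.8 pos [0.5188 0.253  0.1226] F [-1.   0.4 -0.3] T [ 0.1  -0.02  0.04] open 0.017475685640212985
shift [ 0.0046  0.0029 -0.0001] turn [-0.0007  0.0005  0.0077]
```

```bash
python3 -m inch '[[[0.002,0.001,0,0,0,0,0],[0.001,0.001,0,0,0,0.005,0],[0,0,0,0,0,0,0],[0,0,0,0,0,0,0]]]'; python3 go.py .516 .2523 .118 .247
```

```text
t: 4.2
tool_pos: [0.5184, 0.2532, 0.1216]
orientation: [-1.39, 1.076, 1.384]
force: [0.1, 0.3, -0.4]
opening: 0.0118
t 4.2 pos [0.5184 0.2532 0.1216] F [ 0.1  0.3 -0.4] T [ 0.02 -0.04  0.02] open 0.01183930054418772
shift [ 0.0036  0.0025 -0.0003] turn [-0.0007  0.001   0.0069]
```

```bash
python3 -m inch '[[[-0.01,0,0,0,0,0,0],[-0.015,0,0,0,0,0,0],[-0.02,0,0,0,0,0,0],[-0.02,0,0,0,0,0,0],[-0.02,0,0,0,0,0,0]]]'; python3 go.py .5184 .2532 .24 .247
```

```text
t: 4.7
tool_pos: [0.5156, 0.252, 0.2083]
orientation: [-1.388, 1.082, 1.388]
force: [0.0, 0.5, -1.3]
opening: 0.012
t 4.7 pos [0.5156 0.252  0.2083] F [ 0.   0.5 -1.3] T [ 0.02  0.01 -0.01] open 0.012024565075591295
shift [-0.0317 -0.003   0.0005] turn [-0.0008  0.0001  0.0004]
```

```bash
python3 -m inch '[[[-0.025,0,0,0,0,0,0],[-0.02,0,0,0,0,0,0],[0,0.0095,-0.038,0,0,0,0],[0,0.0095,-0.038,0,0,0,0],[0,0.0095,-0.038,0,0,0,0],[0,0.0095,-0.038,0,0,0,0],[0,0.0095,-0.038,0,0,0,0],[0,0.0095,-0.038,0,0,0,0],[0,0.0095,-0.038,0,0,0,0],[0,0.0095,-0.038,0,0,0,0],[0,0.0095,-0.038,0,0,0,0],[0,0.0095,-0.038,0,0,0,0],[0,0,0,0,0,0,0]]]'; python3 go.py .5184 -.2185 .25 .204; python3 view.py w3
```

```text
t: 6.0
tool_pos: [0.5167, -0.1521, 0.2765]
orientation: [-1.401, 1.065, 1.377]
force: [0.5, 0.7, -1.1]
opening: 0.0116
t 6.0 pos [ 0.5167 -0.1521  0.2765] F [ 0.5  0.7 -1.1] T [0.12 0.02 0.02] open 0.011611649219072708
shift [ 0.0264  0.0154 -0.0646] turn [ 0.0479 -0.0023  0.019 ]
6.05 [ 0.5169 -0.1502  0.2767] [[0.0194, -0.9681, -0.2498], [0.0033, -0.2498, 0.9683], [-0.9998, -0.0196, -0.0016]] [ 0.   0.3 -1.9] 0.011754619552444641
jaw-yaw 0.25251933950609207 camz [ 0.448 -0.169  0.423]
```

View pics/w3.png

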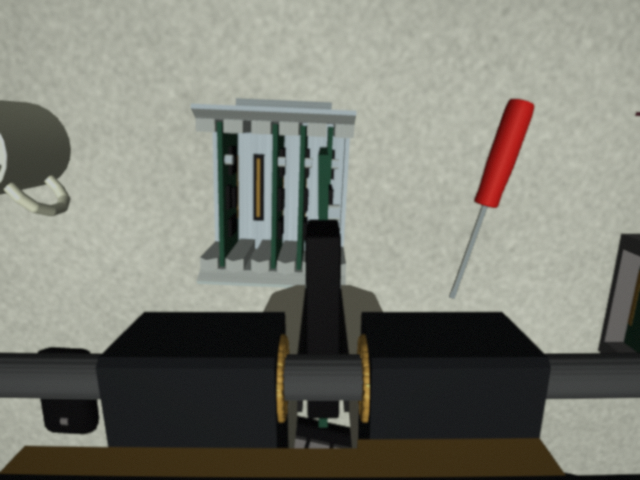

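```bash
python3 - <<'E'
import cv2
a=cv2.imread('pics/w3.png')[95:290,190:360]
a=cv2.resize(a,None,fx=3,fy=3,interpolation=cv2.INTER_CUBIC)
cv2.imwrite('pics/w3z.png',cv2.convertScaleAbs(a,alpha=1.5,beta=10))
E
```

```text
(no output)
```

View pics/w3z.png

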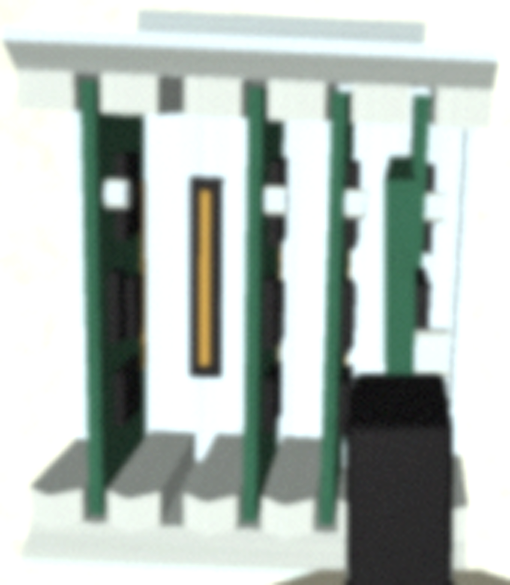

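```bash
cat > fit2.py <<'E'
from fit import *
c=np.load('pics/w3.npy',allow_pickle=True).item(); k=lambda u,v:(190+u/3,95+v/3)
o=[]
for y,a,b in [(-.044,(88,78),(95,518)),(0,(255,85),(250,524)),(.022,(340,92),(327,527))]:
    o+=[(c,k(*a),(-.06,y,.074)),(c,k(*b),(.06,y,.074))]
o+=[(c,k(207,178),(-.032,-.022,.013)),(c,k(205.5,377),(.032,-.022,.013))]
x,e=fit(o,[.514,-.197,.2]); print('cage',x,'\n',e.round(1).tolist())
print('slot',x[:2]+.022*np.array([np.sin(x[2]),-np.cos(x[2])]))
print('strip',back(c,[k(207,178),k(205.5,377)],.013))
# held bar top back/front edge, z guess: bar top = tcp+.0114
s=telemetry.read_state()
zt=.2767+.0114
print(back(c,[k(402,376),(322,417)],zt))
E
python3 fit2.py
```

```text
cage [ 0.5148143  -0.19411861  0.20818593] 
 [[0.0, 0.8], [0.3, -0.7], [0.4, 0.9], [-0.1, -0.5], [0.1, -0.2], [-0.1, -0.4], [-0.4, -0.1], [-0.3, 0.2]]
slot [ 0.51936138 -0.21564358]
strip [[ 0.48800963 -0.2218367   0.013     ]
 [ 0.550357   -0.20881372  0.013     ]]
[[ 0.47622832 -0.16196741  0.2881    ]
 [ 0.5481814  -0.14412954  0.2881    ]]
```

```bash
python3 go.py .5223 -.2149 .25 .207
```

```text
t 6.05 pos [ 0.5169 -0.1502  0.2767] F [ 0.   0.3 -1.9] T [ 0.06 -0.   -0.01] open 0.011754619552444641
shift [ 0.0266  0.0115 -0.064 ] turn [ 0.0455 -0.0012  0.0197]
```

```bash
python3 -m inch '[[[0.007,0.003,-0.02,0.02,0,0.01,0],[0.007,0.003,-0.02,0.02,0,0.01,0],[0.007,0.003,-0.02,0.005,0,0,0],[0.003,0.002,-0.004,0,0,0,0],[0,0,0,0,0,0,0],[0,0,0,0,0,0,0]]]'; python3 go.py .5223 -.2149 .225 .207
```

```text
t: 6.65
tool_pos: [0.5222, -0.2106, 0.257]
orientation: [-1.363, 1.1, 1.36]
force: [0.1, -0.4, -1.2]
opening: 0.012
t 6.65 pos [ 0.5222 -0.2106  0.257 ] F [ 0.1 -0.4 -1.2] T [ 0.02 -0.04 -0.04] open 0.01204935525694251
shift [ 0.032   0.0009 -0.0042] turn [0.0029 0.0001 0.0028]
```

```bash
python3 -m inch '[[[0.012,0.001,-0.004,0.003,0,0.003,0],[0.012,0,0,0,0,0,0],[0.005,0,0,0,0,0,0],[0,0,0,0,0,0,0]]]'; python3 go.py .5223 -.2149 .21 .207; python3 view.py w4; python3 - <<'E'
from h import *
c=cam('scene'); np.save('pics/s4.npy',c,allow_pickle=True)
t=cam('top'); np.save('pics/t4.npy',t,allow_pickle=True)
a=cv2.resize(c['frame'][270:440,160:320],(400,425),interpolation=cv2.INTER_CUBIC)
w=cv2.imread('pics/w4.png')[100:300,170:358]
b=cv2.resize(w,(400,425),interpolation=cv2.INTER_CUBIC)
cv2.imwrite('pics/z4.png',cv2.convertScaleAbs(np.hstack([a,b]),alpha=1.4,beta=10))
E
```

```text
t: 7.05
tool_pos: [0.5225, -0.2122, 0.2263]
orientation: [-1.362, 1.102, 1.362]
force: [0.4, 0.1, -2.3]
opening: 0.0118
t 7.05 pos [ 0.5225 -0.2122  0.2263] F [ 0.4  0.1 -2.3] T [ 0.05 -0.06  0.06] open 0.011807277615250683
shift [ 0.0163  0.0008 -0.0026] turn [0.0028 0.0002 0.0006]
7.1 [ 0.5226 -0.2122  0.2266] [[0.0006, -0.9781, -0.2083], [0.0003, -0.2083, 0.9781], [-1.0, -0.0007, 0.0002]] [ 0.3  0.8 -2.2] 0.011830190295386908
jaw-yaw 0.20979791779314194 camz [ 0.456 -0.226  0.374]
```

View pics/z4.png

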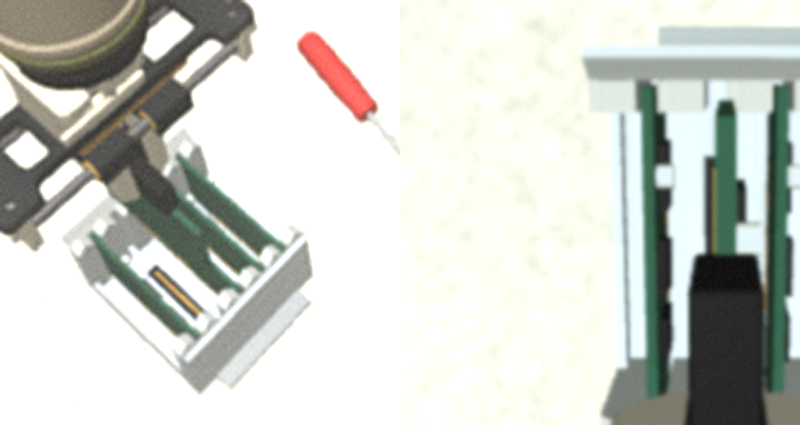

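```bash
python3 - <<'E'
from fit import *
c=np.load('pics/w4.npy',allow_pickle=True).item(); k=lambda u,v:(170+(u-400)/2.128,100+v/2.125)
o=[]
for y,a,b in [(-.044,(648,83),(655,397)),(0,(781,86),(776,390))]:
    o+=[(c,k(*a),(-.06,y,.074)),(c,k(*b),(.06,y,.074))]
x,e=fit(o,[.514,-.197,.2]); print('cage',x,e.round(1).tolist())
d=np.array([np.cos(x[2]),np.sin(x[2])]); n=np.array([-d[1],d[0]]); sl=x[:2]-.022*n; print('slot',sl)
for nm,uv,z in [('board end',k(726,103),.21),('bar back',k(726,256),.238),('bar bottom?',k(726,290),.208)]:
    p=back(c,uv,z)[0]; q=p[:2]-sl; print(nm,p,'along',q@d,'across',q@n)
q=np.array([.5226,-.2122])-sl; print('tcp along',q@d,'across',q@n)
E
```

```text
cage [ 0.51305439 -0.19494161  0.20939936] [[-1.0, -0.9], [-1.0, 16.3], [1.2, -2.3], [0.9, 19.7]]
slot [ 0.51762759 -0.21646104]
board end [ 0.4607552  -0.22502991  0.21      ] along -0.057411294146577585 across 0.003440514250479265
bar back [ 0.48214456 -0.22050116  0.238     ] along -0.035547759959427556 across 0.0034240774456978356
bar bottom? [ 0.49429331 -0.21786511  0.208     ] along -0.02311642505349234 across 0.003477156177088918
tcp along 0.005749549709817867 across 0.0031343351654053585
```

```bash
python3 - <<'E'
from fit import *
c=np.load('pics/w4.npy',allow_pickle=True).item(); k=lambda u,v:(170+(u-400)/2.128,100+v/2.125)
P=back(c,[k(648,83),k(654,380),k(781,86),k(776,380)],.074)[:,:2]
for i in (0,2): print('yaw',np.arctan2(*(P[i+1]-P[i])[::-1]))
w=.207; d=np.array([np.cos(w),np.sin(w)]); n=np.array([-d[1],d[0]])
print('across',P@n,'along',P@d, 'spacing',(P[2:]-P[:2])@n)
a=((P[:2]@n).mean()+(P[2:]@n).mean())/2; l=(P[[0,2]]@d).mean()+.06
sl=a*n+l*d; print('slot',sl)
for nm,uv,z in [('board end',k(726,103),.21),('bar back',k(726,256),.238)]:
    q=back(c,uv,z)[0,:2]-sl; print(nm,'along',q@d,'across',q@n)
q=np.array([.5226,-.2122])-sl; print('tcp along',q@d,'across',q@n)
E
```

```text
yaw 0.21024493062792585
yaw 0.20767623155116935
across [-0.33967014 -0.33934513 -0.29715285 -0.29708575] along [0.40276085 0.50291996 0.40357001 0.50279045] spacing [0.04251729 0.04225937]
slot [ 0.51869906 -0.21632606]
board end along -0.05849572580547081 across 0.0033908689811361485
bar back along -0.0366322151140592 across 0.0034268907489952397
tcp along 0.004665670878538547 across 0.0032362364835324367
```

```bash
python3 -m inch '[[[0.006,0,-0.003,0,0,0,0],[0.008,0,0,0,0,0,0],[0.003,0,0,0,0,0,0]]]'; python3 go.py .5232 -.2151 .19 .209
```

```text
t: 7.5
tool_pos: [0.5246, -0.2165, 0.2112]
orientation: [-1.366, 1.101, 1.357]
force: [0.0, 0.7, -1.2]
opening: 0.0119
t 7.5 pos [ 0.5246 -0.2165  0.2112] F [ 0.   0.7 -1.2] T [ 0.06 -0.01 -0.03] open 0.011880960547303027
shift [0.0212 0.0012 0.0017] turn [ 0.0004 -0.003   0.0043]
```

```bash
python3 -m inch '[[[0.004,0.0015,0.002,0,-0.003,0.004,0],[0.004,0,0,0,0,0,0],[0.004,0,0,0,0,0,0],[0.003,0,0,0,0,0,0]]]'; python3 go.py .5232 -.2151 .19 .209
```

```text
t: 7.9
tool_pos: [0.5223, -0.2146, 0.1943]
orientation: [-1.361, 1.103, 1.363]
force: [0.5, 0.9, -1.3]
opening: 0.0114
t 7.9 pos [ 0.5223 -0.2146  0.1943] F [ 0.5  0.9 -1.3] T [ 0.04  0.01 -0.05] open 0.011363494178783318
shift [ 0.0043 -0.0008 -0.0007] turn [ 0.0002  0.0009 -0.0007]
```

```bash
python3 -m inch '[[[0.004,-0.001,-0.001,0,0,0,0],[0.004,0,0,0,0,0,0],[0.004,0,0,0,0,0,0]]]'; python3 go.py .5232 -.2151 .17 .209
```

```text
t: 8.2
tool_pos: [0.5232, -0.2163, 0.1829]
orientation: [-1.361, 1.105, 1.362]
force: [-4.0, -0.1, 0.8]
opening: 0.0117
t 8.2 pos [ 0.5232 -0.2163  0.1829] F [-4.  -0.1  0.8] T [-0.11  0.91 -0.01] open 0.011670259055106057
shift [ 0.0129 -0.0002  0.0011] turn [-0.     -0.0007 -0.0015]
```

```bash
python3 -m inch '[[[0.001,0.002,0.001,0,0,0,0],[0.002,0,0,0,0,0,0]]]'; python3 go.py .5222 -.2153 .17 .209
```

```text
t: 8.4
tool_pos: [0.521, -0.2156, 0.1791]
orientation: [-1.361, 1.104, 1.362]
force: [0.7, 0.6, -0.3]
opening: 0.0121
t 8.4 pos [ 0.521  -0.2156  0.1791] F [ 0.7  0.6 -0.3] T [ 0.05 -0.04  0.02] open 0.012079166330667938
shift [ 0.0091 -0.0012  0.    ] turn [-0.0001 -0.0003 -0.0013]
```

```bash
python3 -m inch '[[[0.004,0,0,0,0,0,0],[0.004,0,0,0,0,0,0],[0.004,0,0,0,0,0,0]]]'; python3 go.py .521 -.2155 .15 .209
```

```text
t: 8.7
tool_pos: [0.5215, -0.2154, 0.1662]
orientation: [-1.362, 1.103, 1.361]
force: [-0.1, -0.8, -1.3]
opening: 0.0119
t 8.7 pos [ 0.5215 -0.2154  0.1662] F [-0.1 -0.8 -1.3] T [-0.    0.04  0.06] open 0.011938385364512053
shift [ 0.0162  0.0005 -0.    ] turn [ 0.0001 -0.0005 -0.    ]
```

```bash
python3 -m inch '[[[0.005,0.0005,0,0,0,0,0],[0.005,0,0,0,0,0,0],[0.005,0,0,0,0,0,0],[0.004,0,0,0,0,0,0]]]'; python3 go.py .521 -.2155 .125 .209
```

```text
t: 9.1
tool_pos: [0.5208, -0.2153, 0.1451]
orientation: [-1.361, 1.103, 1.362]
force: [0.1, -1.6, -1.2]
opening: 0.012
t 9.1 pos [ 0.5208 -0.2153  0.1451] F [ 0.1 -1.6 -1.2] T [ 0.06 -0.03 -0.03] open 0.011961375887088375
shift [ 0.0201 -0.0001 -0.0002] turn [ 0.0002 -0.     -0.0004]
```

```bash
python3 -m inch '[[[0.005,0,-0.0005,0,0,0,0],[0.004,0,0,0,0,0,0],[0.004,0,0,0,0,0,0]]]'; python3 go.py .521 -.2157 .122 .209
```

```text
t: 9.4
tool_pos: [0.5209, -0.2158, 0.1307]
orientation: [-1.361, 1.103, 1.362]
force: [-1.1, -0.0, -1.2]
opening: 0.0115
t 9.4 pos [ 0.5209 -0.2158  0.1307] F [-1.1 -0.  -1.2] T [0.05 0.04 0.03] open 0.011549311024072329
shift [ 0.0087 -0.0001  0.0001] turn [ 0.0001  0.0001 -0.0005]
```

```bash
python3 -m inch '[[[0.003,0,0,0,0,0,0],[0.003,0,0,0,0,0,0],[0.002,0,0,0,0,0,0]]]'; python3 go.py .521 -.2157 .122 .209
```

```text
t: 9.7
tool_pos: [0.5207, -0.2158, 0.1217]
orientation: [-1.361, 1.103, 1.362]
force: [-2.6, 0.0, 8.6]
opening: 0.0117
t 9.7 pos [ 0.5207 -0.2158  0.1217] F [-2.6  0.   8.6] T [-0.02  0.6   0.01] open 0.011650798238938807
shift [-0.0003 -0.0003 -0.    ] turn [ 0.0001  0.0004 -0.0009]
```

```bash
python3 -m inch '[[[0,0,0,0,0,0,0.25],[0,0,0,0,0,0,0.4],[0,0,0,0,0,0,0.6],[0,0,0,0,0,0,0.6],[0,0,0,0,0,0,0.6]]]'; python3 go.py .521 -.2157 .122 .209;python3 view.py w5; python3 - <<'E'
from h import *
c=cam('scene')
a=cv2.resize(c['frame'][270:440,160:320],(400,425),interpolation=cv2.INTER_CUBIC)
b=cv2.resize(cv2.imread('pics/w5.png'),(400,300)); b=np.vstack([b,np.zeros((125,400,3),np.uint8)])
cv2.imwrite('pics/z5.png',cv2.convertScaleAbs(np.hstack([a,b]),alpha=1.4,beta=10))
E
```

```text
t: 10.2
tool_pos: [0.5216, -0.2162, 0.1229]
orientation: [-1.363, 1.103, 1.36]
force: [-0.4, 0.7, 0.1]
opening: 0.047
t 10.2 pos [ 0.5216 -0.2162  0.1229] F [-0.4  0.7  0.1] T [ 0.04 -0.01  0.06] open 0.04697475643207773
shift [0.0009 0.0005 0.0006] turn [ 0.0001 -0.001   0.0009]
10.25 [ 0.5216 -0.2162  0.1229] [[0.0012, -0.9782, -0.2077], [-0.0009, -0.2077, 0.9782], [-1.0, -0.001, -0.0011]] [0.8 0.8 0.4] 0.051113230505166404
jaw-yaw 0.2091765282769389 camz [ 0.455 -0.23   0.271]
```

View pics/z5.png

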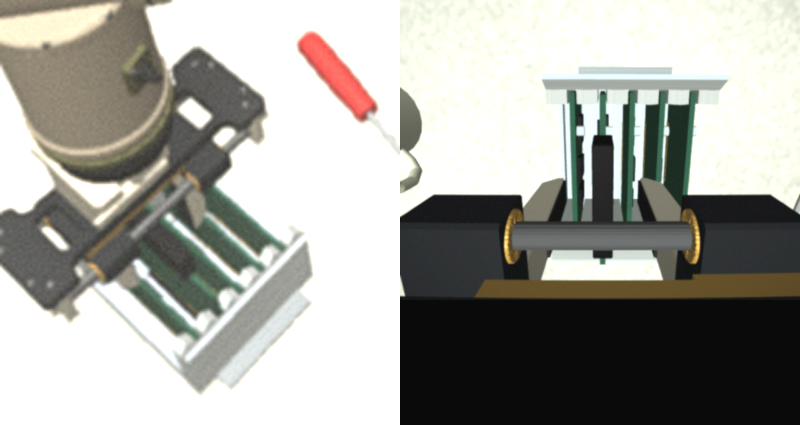

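The card sits in the empty slot (bar at about (602,195) in the picture), with the fingers clear on both sides. I'll retreat straight up and check.

```bash
python3 -m inch '[[[-0.01,0,0,0,0,0,0.7],[-0.02,0,0,0,0,0,0.7],[-0.03,0,0,0,0,0,0.7],[-0.03,0,0,0,0,0,0.7],[-0.03,0,0,0,0,0,0.7],[-0.02,0.03,0,0,0,0,0.7],[0,0.04,0,0,0,0,0.7],[0,0.04,0,0,0,0,0.7],[0,0,0,0,0,0,0.7],[0,0,0,0,0,0,0.7]]]'; python3 view.py w6; python3 - <<'E'
from h import *
c=cam('scene'); np.save('pics/s6.npy',c,allow_pickle=True); t=cam('top'); np.save('pics/t6.npy',t,allow_pickle=True)
a=cv2.resize(c['frame'][285:420,165:305],(400,386),interpolation=cv2.INTER_CUBIC)
b=cv2.resize(t['frame'][150:246,415:515],(400,386),interpolation=cv2.INTER_CUBIC)
cv2.imwrite('pics/z6.png',cv2.convertScaleAbs(np.hstack([a,b]),alpha=1.4,beta=10))
E
```

```text
t: 11.3
tool_pos: [0.4108, -0.2394, 0.276]
orientation: [-1.369, 1.103, 1.357]
force: [0.2, -1.3, 0.2]
opening: 0.0653
11.35 [ 0.411  -0.2394  0.276 ] [[0.0048, -0.9778, -0.2094], [-0.0049, -0.2094, 0.9778], [-1.0, -0.0036, -0.0058]] [-0.6 -0.3  0.6] 0.0648621014646878
jaw-yaw 0.21093818036710177 camz [ 0.343 -0.253  0.424]
```

View pics/z6.png

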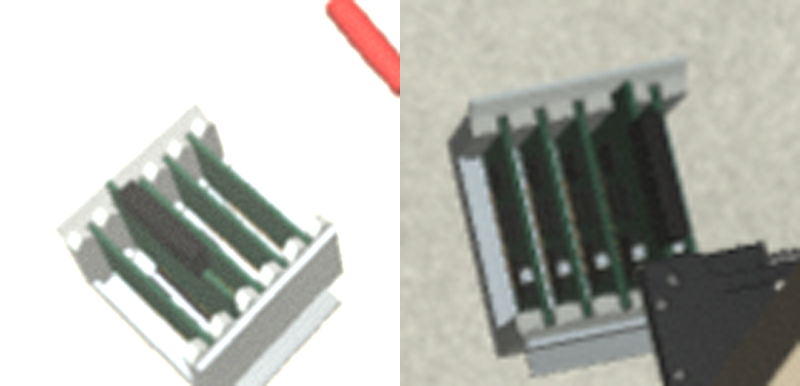

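```bash
python3 - <<'E'
from h import *
S=np.load('pics/s6.npy',allow_pickle=True).item();T=np.load('pics/t6.npy',allow_pickle=True).item()
w=.209;d=np.array([np.cos(w),np.sin(w),0]);n=np.array([-d[1],d[0],0])
for z in (0,.005,.02):
    o=np.array([.519,-.2160,.008+z])
    P=[o-.06*d+[0,0,.097],o+.06*d+[0,0,.097],o-.035*d+[0,0,.125],o+.035*d+[0,0,.125]]
    a=(proj(S,P)-[165,285])/.35; b=(proj(T,P)-[415,150])*[4,386/96]+[400,0]
    print(z,a.round().tolist(),b.round().tolist())
sz=lambda im:cv2.resize(im[285:420,165:305],(560,540),interpolation=cv2.INTER_CUBIC)
im=sz(S['frame']); o=np.array([.519,-.2160,.008])
q=[o-.06*d,o-.06*d+[0,0,.097],o+.06*d+[0,0,.097],o+.06*d,o-.035*d+[0,0,.125],o+.035*d+[0,0,.125]]
im=cv2.convertScaleAbs(im,alpha=2.2,beta=20)
for p in (proj(S,q)-[165,285])*4: cv2.circle(im,tuple(int(v) for v in p),3,(0,0,255),1)
cv2.imwrite('pics/z7.png',im)
E
```

```text
0 [[109.0, 179.0], [234.0, 294.0], [126.0, 182.0], [200.0, 251.0]] [[676.0, 285.0], [625.0, 76.0], [678.0, 232.0], [648.0, 107.0]]
0.005 [[108.0, 175.0], [232.0, 291.0], [124.0, 179.0], [198.0, 247.0]] [[678.0, 284.0], [627.0, 74.0], [680.0, 230.0], [650.0, 105.0]]
0.02 [[103.0, 165.0], [229.0, 281.0], [119.0, 168.0], [194.0, 237.0]] [[685.0, 279.0], [633.0, 67.0], [688.0, 225.0], [657.0, 98.0]]
```

View pics/z7.png

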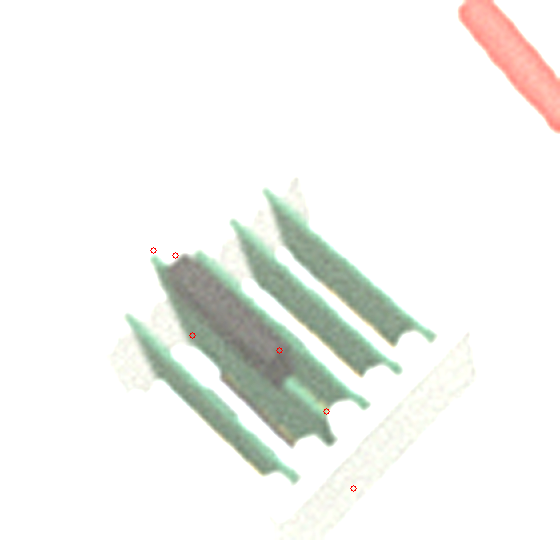

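```bash
python3 -c "
from h import *
print(workorder.close_job())"
```

```text
the job is handed in; nothing more can be done
None
```

I slid the tall card with the black pull bar upright into the cage's empty slot, released it and backed the gripper clear. I handed the job in at about 11.5 s; the hand-in reports no verdict.

- **Descent:** About 70 mm above the work surface the card pressed on the end plate with about 4 N. I shifted it roughly 2 mm along the slot and it ran free.
- **Seating:** It met the floor with about 9 N. The tool was then at 0.1217 m, against 0.1216 m when I gripped the card in the stand, whose groove floor is at the same height. So by that measure it is home.
- **Low cards:** In the last top view, the four in the cage are where they began. I did not recheck the low card in the stand after lifting the tall card out beside it.
- **Disagreements:** In the last pictures, where I could compare them, the card's corners sit up to about 2 px lower than predicted. The initial fits were off by a similar amount in the same direction, so I took this as calibration error. At the scene camera's scale, 1 px is about 4 mm, so the pictures alone do not confirm the 3.5 mm height limit.

I viewed 11 pictures, one over the budget.

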